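# Hang the pick bin on the slatwall of the chocolate packing bench

## Robot

A 7-joint arm with a two-finger parallel gripper is mounted at the origin on the work surface. World frame = base frame: x ahead of the robot, y to its left, z up, the work surface at z = 0. Lengths are in mm, angles in rad, forces in N, time in s.
With the tool pointing down it reaches from about 425 to 825 mm from the base axis. Payload 3.6 kg.
Tool frame: the origin (TCP) lies on the mounting face of the last link; the fingertips stand 186 mm ahead of it and the grasp point (between the pads) lies 167 mm ahead of it; z points along the fingers, y is the line along which they close (so a half turn about z gives the same grasp; the last joint's range is limited). The gripper opens to 93 mm and grips with 3 to 60 N. Pads are 15 mm wide; open, the fingers measure 128 mm over their backs; the gripper's body (75 mm by 188 mm) begins 65 mm behind the grasp point.
Start: joints at [1.131, 0.615, -0.013, 1.423, 0.008, 1.103, -0.04], TCP at [260.77, -595.378, 404.74] pointing down, gripper open.
Joint ranges: [-3.12, 3.12], [-0.3, 2.06], [-1.34, 1.32], [0.26, 2.42], [-1.36, 4.5], [0.01, 1.98], [-2.84, 2.84]. Speed limits (rad/s): [2.79, 2.79, 3.14, 3.14, 3.14, 3.14, 3.14].

## Interface

Orientations are given as a 3x3 rotation matrix whose columns are the frame's x, y, z axes.
In Python, from bench import bot, eyes, workorder gives the robot as it stands.
- The arm moves only by the tool step_arm, never from a script. Its argument "deltas" is a list of rows, each a list of 7 numbers: the shift along the tool's x, y, z in mm, then the turn, a rotation vector about the tool's x, y, z in rad, then the closure in counts, from 0 (fully open) to 255 (shut). In form: [[x, y, z, rx, ry, rz, grip], ...]. A call has 1 to 12 rows; each row shifts and turns the commanded pose from where the row before left it, along the tool's axes as they then stand; what a row does not reach is not made up. A row lasts 1/10 s, in which the tool goes at most 50 mm and 8.59 degrees, less where a joint would pass 70% of its speed; a pose out of reach is approached as far as the arm can. A call is refused whole if a number of a shift passes 50 or a number of a turn 0.15, either way. A call with a gripper value outside its range is refused whole. The fingers move at their own pace and stop on an object; "newtons" is the grip in N (left out, the last holds). Time passes only in rows, so rows that do not move let the fingers close. It gives the time, the measured TCP pose, the force, the opening and the grip force at its end, in the units of the state.
- bot.observe(): the state, without advancing time (a new reading comes with each control period).
- eyes.read_camera(name): name is "scene" or "top" or "wrist"; returns the picture (400x640x3 uint8, red, green, blue); there is no depth.
- eyes.camera_params(name): a dict with "fx", "fy", "cx", "cy" (pixels), "T" (4x4, takes a point from camera to world coordinates). Camera axes: x right, y up, looking along -z (the intrinsics and any distortion apply to the point x, -y, -z); pixel columns grow to the right and rows downward; lengths in mm; the calibration is good to about 2 mm. A picture is of the moment at which its call begins: read the wrist's pose just before it. camera_params takes no time and is no camera call; for the wrist camera it gives the pose at the moment of the call.
- workorder.sign_off(): hands the job in; it is judged then, once.
Trained networks look in the newest picture that a camera, given by its name, has taken for a name from the list of things; names that differ only in an ending like _2 or _b are one class to them, and where a whole thing is asked for, a point or a joint stands for the part that bears it (a point fixed in the world has none). Each returns a list of dicts, best first, with "score" (0 to 1); they miss things now and then, are a little off and sometimes report something else, mostly with a low value. They report only what shows in the picture. A call takes as long as a camera call.
- eyes.trace(name, camera): "mask" (400x640 bool, what is visible of it).
- eyes.pinpoint(name, camera): "location" ([x, y, z] in mm, in world coordinates, good to about 4 mm: a listed point, or the origin of a listed thing).
The state is a dict: "clock": time; "qpos": joint angles; "dq": joint speeds; "joint_efforts": joint torques, N m; "position": TCP position; "eef_rot": TCP orientation; "force": force on the tool from outside, world axes, zero at the start; "moment": the same for the moment, N m; "finger_gap": finger opening in mm; "finger_force": force on a finger pad.
Only numpy, scipy, OpenCV 4.12 (cv2) and the standard library are available. Lean on these libraries where they do the work, as an engineer would, in place of code of your own. Each camera call takes 0.05 s, during which the arm holds its last target. There are 200 camera calls.

## Task

Take the blue pick bin from the bench and hang it on the slatwall stand, in the upper groove, centred below the yellow tag: tilt its front up, feel the hanger lip on its back into the groove, then swing the bin down until it hangs level and fully home against the slats. Work gently: do not force the bin against the stand or let it drop into place, leave the other things on the bench where they are, and let go of the bin at the end.

Things in the scene. Friction and masses are not known exactly. Their poses are not given: they have to be found in the camera images.
- bin: The blue plastic pick bin to hang, empty, 0.11 to 0.22 kg. Origin: centre of its underside; +x points to its back, z up. 120 mm long (x -60 to 60), 56 mm wide outside, walls 3 mm; back and sides 60 mm high, the sides sloping down over the front 40 mm to a 38 mm front. A bumper 3 mm thick, 46 mm wide stands off the foot of the back (x 60 to 63, z 0 to 10).
- bin_tongue (a point): Root of the bin's steel hanger, lower side: at (60, 0, 57) mm in the bin's frame, same axes. From here the tongue, 44 mm wide and 3 mm thick (z 57 to 60), runs 10 mm back to x = 70; there the lip, 3 mm thick (x 67 to 70), turns up to z = 73.
- bin_lip (a point): Middle of the top edge of the hanger's lip: at (68.5, 0, 73) mm in the bin's frame, same axes.
- bin_grip (a point): A good place to grasp the bin, across its two side walls (56 mm, along the bin's y): at (-10, 0, 40) mm in the bin's frame, same axes.
- panel: The fixed slatwall stand at the left of the bench, 484 mm wide over its feet, 264 mm high. Origin: on the bench below the middle of the slats' front face; +x points into the wall, y along it, z up. White slats (400 mm wide, to z = 228) with two grooves. The slats hang with play: they and their grooves sit anywhere from 7 mm below to 7 mm above mid-play, rigidly; no given pose shows it, so feel or look for it.
- groove (a point): Middle of the lower edge of the upper groove's mouth at mid-play: (0, 0, 185) mm in the stand's frame, same axes; does not follow the play. Mouth 12 mm high (the lower groove's: z 95 to 107) in plates 4 mm thick (x 0 to 4); hollow behind to x = 18, from 6 mm below the mouth to 10 mm above. The lip enters only with the bin tilted front-up 30 deg or more (40 is easy), rising as it goes in.
- home (a point): Where the bin's origin comes to hang in the middle of the stand at mid-play: (-63, 0, 128) mm in the stand's frame, same axes; it does not follow the play or the tag. Home, the bin is level, its x along the stand's x: the tongue rests on the lower plate's top edge, the lip bears on the back of the upper plate, the bumper on the slat's face.
- tag_mark (a point): Middle of the front of the yellow tag (32 x 24 mm) in the ticket strip above the slats, z = 249 mm, up to 50 mm either side of the stand's middle; same axes as the stand. The bin must hang centred below it. The strip (z 238 to 260) and the tag stand 9 mm or more behind the slats' face.
- neighbour (a point): Origin of the full grey bin that already hangs in the same groove, 168 mm towards +y of the stand's middle (mid-play; same axes and size as the blue bin). At y = -198 to -138 mm a hook with tape rolls hangs in the lower groove, up to z = 110, out to x = -110; the stand's feet reach out to x = -60 at y = -242 to -196 and 196 to 242.
- spare_bin: Bystander: a white bin of the same make, on the bench. Origin: centre of its underside.
- label_roll: Bystander: roll of labels lying flat, 90 mm across, 40 mm high. Origin: centre of its underside.
- jar: Bystander: jar of pink sprinkles, 68 mm across, 85 mm high. Origin: centre of its underside.
- spatula: Bystander: spatula, 240 mm long, lying on the bench. Origin: centre of its underside.
- choc_box: Bystander: small red gift box 90 x 60 x 22 mm. Origin: centre of its underside.

How it is judged (in metres and radians):
On the way:
1. the bin is held tilted front-up with its lip inside the upper groove (x of bin_lip in the frame of panel between 0.006 and 0.019 m and z of bin_lip in the frame of panel between 0.17 and 0.222 m and y of bin_lip in the frame of panel between -0.14 and 0.14 m and angle between bin's own z axis and vertical above 0.35 rad), for 0.1 s.
At the end, for the whole second after the job is handed in: The bin hangs at rest in the upper groove: its back within 4 mm of its home distance from the slats, its height within 10 mm of home at mid-play, level and square to the stand within 3.4 deg, its middle within 12 mm of the yellow tag's middle along the wall (x of bin in the frame of panel between -0.067 and -0.059 m and z of bin in the frame of panel between 0.118 and 0.138 m and y of bin in the frame of tag_mark between -0.012 and 0.012 m and angle between bin's own z axis and vertical below 0.06 rad and angle between the x axis of bin and the x axis of panel, either way round below 0.06 rad and linear speed of bin below 0.01 m/s and angular speed of bin below 0.1 rad/s); the robot touches nothing.
It fails at once if the bin is pressed or knocked against the stand with more than 25 N (contact force between bin and panel above 25 N).
It fails at once if the bin is let drop into place: with its lip in the groove it swings faster than 5 rad/s (x of bin_lip in the frame of panel between 0.006 and 0.019 m and z of bin_lip in the frame of panel between 0.17 and 0.222 m and y of bin_lip in the frame of panel between -0.14 and 0.14 m and angular speed of bin above 5 rad/s).
It fails at once if one of the other things on the bench is moved by more than 20 mm (distance of any of spare_bin, label_roll, jar, spatula, choc_box from where it was at the start of the episode above 0.02 m).
It also fails if it takes over 61 s, if anything falls off the work surface, if the arm or the gripper's body presses on something with over 40 N, if the wrist force passes 120 N, or if a joint passes its speed limit or range.

## Working session

There is one attempt and no reset: what is moved stays moved. The work goes in short steps, Python scripts to look and compute and a tool call to move; the robot and the scene stay as the last step left them, time stands still between calls to the robot, and variables do not carry over. Pictures are saved under pics/ and viewed, at most 10 in all, crops included, and the job is handed in when it is done.

Besides the shell and the picture viewer there is one more tool, called after "Emit:" as name(argument=value, ...), one argument or row to a line, values as JSON. step_arm: Moves the arm, as the interface text tells. Its arguments: {"type":"object","properties":{"deltas":{"type":"array"},"newtons":{"type":"number"}},"required":["deltas"]}

```bash
ls; mkdir -p pics; python3 - <<'E'
from bench import bot, eyes, workorder
import cv2,numpy as np
s=bot.observe(); print(s['clock'],s['position'],s['eef_rot'],s['force'],s['finger_gap'])
ims=[]
for c in ['scene','top']:
    im=eyes.read_camera(c); ims.append(im)
    for n in ['bin','bin_tongue','bin_lip','bin_grip','panel','groove','home','tag_mark','neighbour','spare_bin','label_roll','jar','spatula','choc_box']:
        try:
            r=eyes.pinpoint(n,c); print(c,n,[(np.round(d['location']),round(d['score'],2)) for d in r[:2]])
        except Exception as e: print(c,n,e)
    p=eyes.camera_params(c); print(p['fx'],p['cx'],p['cy'],p['T'].tolist() if hasattr(p['T'],'tolist') else p['T'])
cv2.imwrite('pics/a.png',cv2.cvtColor(np.vstack(ims),cv2.COLOR_RGB2BGR)[:, :] if 0 else cv2.resize(cv2.cvtColor(np.vstack(ims),cv2.COLOR_RGB2BGR),(480,600)))
cv2.imwrite('pics/s.png',cv2.cvtColor(ims[0],cv2.COLOR_RGB2BGR));cv2.imwrite('pics/t.png',cv2.cvtColor(ims[1],cv2.COLOR_RGB2BGR))
E
```

```text
pics
0.0 [ 260.62817746 -595.12066818  403.59221993] [[ 9.15989961e-01  4.01199717e-01 -1.08553725e-03]
 [ 4.01201179e-01 -9.15987114e-01  2.28482402e-03]
 [-7.76673872e-05 -2.52839469e-03 -9.99996801e-01]] [-0.08207812  0.7397514   0.25596045] 92.77349217425243
scene bin [(array([444., -42.,  -0.]), 0.86), (array([431.,  20.,  74.]), 0.36)]
scene bin_tongue [(array([429.,  13.,  61.]), 0.8)]
scene bin_lip [(array([432.,  21.,  72.]), 0.72), (array([422., 115.,  -2.]), 0.61)]
scene bin_grip [(array([445., -58.,  40.]), 0.64), (array([326., 223., 122.]), 0.57)]
scene panel [(array([494., 288.,  -4.]), 0.92)]
scene groove [(array([492., 288., 185.]), 0.93), (array([326., 224., 125.]), 0.17)]
scene home []
scene tag_mark [(array([472., 294., 246.]), 0.6)]
scene neighbour [(array([324., 223., 123.]), 0.76), (array([ 705., -304.,    3.]), 0.23)]
scene spare_bin [(array([ 733., -154.,    0.]), 0.91), (array([422., 118.,  -1.]), 0.42)]
scene label_roll [(array([733.,  55.,   2.]), 0.77)]
scene jar [(array([ 702., -301.,   -2.]), 0.57)]
scene spatula [(array([ 472., -279.,    5.]), 0.61)]
sc
[... 698 characters left out ...]
)]
top home []
top tag_mark [(array([475., 295., 250.]), 0.47)]
top neighbour [(array([324., 226., 127.]), 0.69)]
top spare_bin [(array([ 727., -149.,   -2.]), 0.85)]
top label_roll [(array([733.,  58.,   4.]), 0.97)]
top jar [(array([ 703., -300.,    0.]), 0.88)]
top spatula [(array([ 473., -277.,   -3.]), 0.62)]
top choc_box [(array([426., 117.,   3.]), 0.78)]
430.96609078152045 319.6024831116802 199.28031917044552 [[0.010729415133868573, 0.9928767416090561, -0.11866193839082778, 401.62952698944315], [-0.9997875312846448, 0.01274068038402988, 0.016203930113011803, 20.108459236492518], [0.017600339162655004, 0.11846286774823366, 0.9928024864121886, 1189.5439670549001], [0.0, 0.0, 0.0, 1.0]]
```

View pics/s.png

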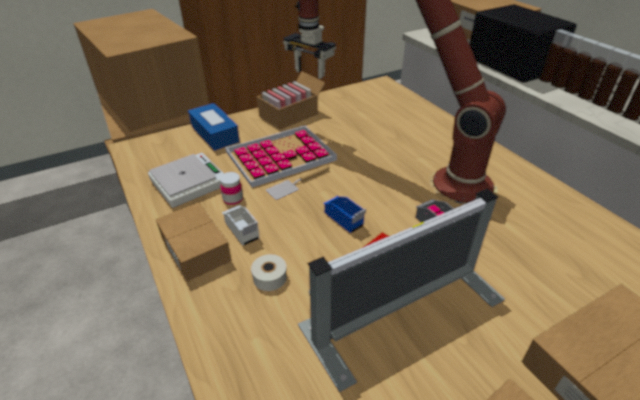

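View pics/t.png

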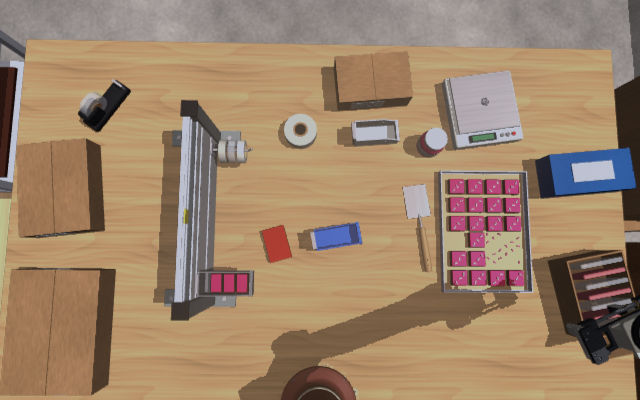

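The top view shows the bin at about px (335,237), the red box at (277,243), the panel along x≈185 and the tag at (185,216). The scene camera only sees the back of the stand. The networks agree across both cameras.

Next I'll go to a spot with the bin below and the wrist camera facing the stand.

```bash
cat > h.py <<'E'
from bench import bot, eyes, workorder
import numpy as np, cv2
from scipy.linalg import logm, expm
from scipy.spatial.transform import Rotation as Ro
np.set_printoptions(suppress=True,precision=4,linewidth=150)
def pose(R,t):
    T=np.eye(4);T[:3,:3]=R;T[:3,3]=t;return T
def cur():
    s=bot.observe();return pose(np.array(s['eef_rot']),s['position'])
def ori(yaw,tilt):
    "tool x at heading yaw (rad, world), then ry=+tilt about tool y"
    x=np.array([np.cos(yaw),np.sin(yaw),0]);z=np.array([0,0,-1.]);y=np.cross(z,x)
    return np.c_[x,y,z]@Ro.from_rotvec([0,tilt,0]).as_matrix()
def plan(A,B,n=None):
    D=np.linalg.inv(A)@B;a=Ro.from_matrix(D[:3,:3]).magnitude();d=np.linalg.norm(D[:3,3])
    n=n or int(np.ceil(max(a/.145,d/45,1)))
    S=expm(np.real(logm(D))/n);r=Ro.from_matrix(S[:3,:3]).as_rotvec()
    print('n',n,'row',np.round(S[:3,3],2),np.round(r,4),'total',np.round(D[:3,3],1),np.round(Ro.from_matrix(D[:3,:3]).as_rotvec(),3))
def proj(c,P,p=None):
    p=p or eyes.camera_params(c);q=(np.linalg.inv(p['T'])@np.c_[P,np.ones(len(P))].T)[:3]
    return np.c_[p['cx']+p['fx']*q[0]/-q[2],p['cy']-p['fy']*q[1]/-q[2]]
E
python3 - <<'E'
from h import *
A=cur()
C=np.array(eyes.camera_params('wrist')['T']); print(np.linalg.inv(A)@C); print({k:v for k,v in eyes.camera_params('wrist').items() if k!='T'})
B=pose(ori(np.pi/2,0),[450,-40,390]); C=pose(ori(np.pi/2,0.9),[450,-30,340])
plan(A,B);plan(B,C)
E
```

```text
[[ 0.0002  0.9553  0.2955 83.7925]
 [ 1.     -0.0003  0.0002  1.2608]
 [ 0.0003  0.2955 -0.9553 21.5425]
 [ 0.      0.      0.      1.    ]]
{'fx': 328.7721806112128, 'fy': 328.7721806112128, 'cx': 318.0502587937676, 'cy': 195.42939824471352}
n 14 row [ 42.46 -12.76   1.05] [-0.     -0.     -0.0827] total [ 396.2 -432.8   14.8] [-0.    -0.    -1.158]
n 7 row [-1.41  0.    7.4 ] [0.     0.1286 0.    ] total [10.  0. 50.] [0.  0.9 0. ]
```

Emit:
step_arm(
  deltas=[
    [42.5,-12.8,1,0,0,-0.083,0],
    [42.5,-12.8,1,0,0,-0.083,0],
    [42.5,-12.8,1,0,0,-0.083,0],
    [42.5,-12.8,1,0,0,-0.083,0],
    [42.5,-12.8,1,0,0,-0.083,0],
    [42.5,-12.8,1,0,0,-0.083,0],
    [42.5,-12.8,1,0,0,-0.083,0],
    [42.5,-12.8,1,0,0,-0.083,0],
    [42.5,-12.8,1,0,0,-0.083,0],
    [42.5,-12.8,1,0,0,-0.083,0],
    [42.5,-12.8,1,0,0,-0.083,0],
    [42.5,-12.8,1,0,0,-0.083,0],
  ],
)

```text
clock: 2.7
position: [464.2, -124.6, 393.1]
eef_rot: [[0.158, 0.987, 0.002], [0.987, -0.158, -0.0], [0.0, 0.001, -1.0]]
force: [0.7, -0.1, -0.3]
finger_gap: 92.7
finger_force: 0.0
```

Emit:
step_arm(
  deltas=[
    [42.5,-12.8,1,0,0,-0.083,0],
    [42.5,-12.8,1,0,0,-0.083,0],
    [-1,0,7,0,0.145,0,0],
    [-1,0,7,0,0.145,0,0],
    [-1,0,7,0,0.145,0,0],
    [-1,0,7,0,0.145,0,0],
    [-1,0,7,0,0.145,0,0],
    [-1,0,7,0,0.145,0,0],
    [-1,0,7,0,0.145,0,0],
    [0,0,0,0,0,0,0],
    [0,0,0,0,0,0,0],
  ],
)

```text
clock: 3.8
position: [448.9, -25.9, 345.2]
eef_rot: [[-0.002, 1.0, -0.003], [0.529, 0.003, 0.848], [0.848, -0.0, -0.529]]
force: [0.4, -0.2, -0.2]
finger_gap: 92.8
finger_force: 0.0
```

```bash
python3 - <<'E'
from h import *
s=bot.observe();print(s['clock'],s['position'],s['qpos']);print(np.array(s['eef_rot']))
im=eyes.read_camera('wrist');p=eyes.camera_params('wrist')
for n in ['tag_mark','groove','neighbour','panel','bin','bin_lip']:
    print(n,[(np.round(d['location'],1),round(d['score'],2)) for d in eyes.pinpoint(n,'wrist')[:2]])
np.savez('w1.npz',im=im,**p)
cv2.imwrite('pics/w1.png',im[:,:,::-1])
E
```

```text
3.8 [448.9387 -25.8593 345.1595] [ 0.8658  0.7066 -0.9581  2.0485 -0.6587  0.7954  0.5382]
[[-0.0015  1.     -0.0031]
 [ 0.5292  0.0034  0.8485]
 [ 0.8485 -0.0003 -0.5292]]
tag_mark [(array([473. , 295.7, 254.4]), 0.89), (array([491.2, 284.3, 180.4]), 0.36)]
groove [(array([493.4, 286.1, 182.9]), 0.98)]
neighbour [(array([322. , 220.1, 132.3]), 0.89), (array([493.4, 218.3, 125.3]), 0.74)]
panel []
bin []
bin_lip [(array([322.3, 217.8, 128.9]), 0.65)]
```

View pics/w1.png

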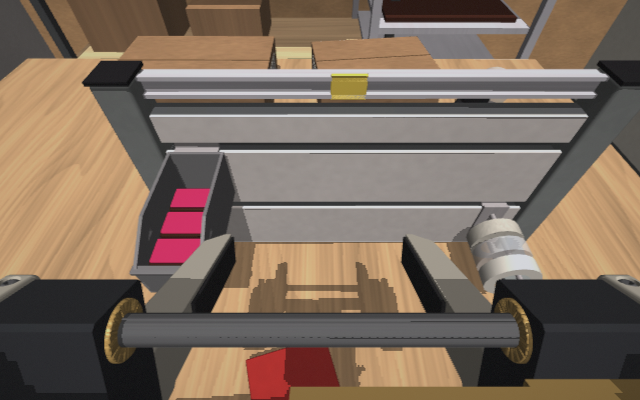

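The view shows the slats' top edge at row ~115, the upper groove at rows ~143-151, the lower groove at ~200-207 and the tag at (349,87). I'll fit the stand's pose and the play from these edges.

```bash
python3 - <<'E'
from h import *
d=np.load('w1.npz');im=d['im'].astype(float).mean(2);p={k:d[k] for k in d.files}
for c in [250,350,450]:
    col=im[:,c-3:c+4].mean(1); g=np.diff(col)
    print(c,[(i,round(g[i])) for i in range(60,250) if abs(g[i])>8])
P=lambda x,y,z:np.array([493-y,287+x,z],float)
for z in [95,107,185,197,228]: print(z,proj('w',np.array([P(0,y,z) for y in(100,0,-100)]),p).round(1).tolist())
print('strip',proj('w',np.array([P(x,y,z) for x in (9,) for z in(238,260) for y in (100,0,-100)]),p).round(1).tolist())
m=eyes.trace('tag_mark','wrist')[0]['mask'];v,u=np.nonzero(m);print('tag px',u.mean(),v.mean(),u.min(),u.max(),v.min(),v.max())
E
```

```text
250 [(60, 33), (68, 55), (69, 18), (76, -52), (77, -19), (80, -24), (81, -23), (88, 38), (90, 25), (91, 55), (94, -70), (98, -47), (101, -9), (102, -22), (106, 31), (113, 52), (114, 71), (116, -73), (141, -28), (142, -75), (144, 9), (148, 30), (149, 132), (152, -68), (200, -26), (201, -65), (204, 31), (205, 132), (207, -39), (208, -75), (209, 44), (240, 16), (241, -23)]
350 [(67, 11), (68, 51), (69, 19), (72, -13), (73, -24), (75, -91), (77, 37), (81, -9), (94, 32), (98, -52), (99, -21), (102, -23), (106, 31), (112, 9), (113, 76), (114, 42), (116, -74), (141, -27), (142, -73), (144, 8), (148, 29), (149, 132), (151, -8), (152, -106), (153, 43), (200, -25), (201, -65), (204, 29), (205, 132), (207, -40), (208, -32), (240, 15), (241, -62), (242, 56)]
450 [(68, 32), (69, 14), (76, -54), (77, -18), (80, -23), (81, -20), (89, 42), (90, 22), (91, 57), (94, -72), (98, 18), (101, -31), (102, -75), (106, 31), (112, 9), (113, 75), (114, 42), (116, -113), (117, 45), (141, -28), (142, -69), (144, 10), (148, 29), (149, 130), (151, -11), (152, -104), (153, 43), (200, -25), (201, -60), (204, 48), (205, 109), (207, -41), (208, -31), (240, 9), (241, -40), (249, 9)]
95 [[271.6, 204.2], [354.1, 204.5], [436.6, 204.9]]
107 [[270.5, 197.8], [354.9, 198.1], [439.4, 198.5]]
185 [[262.1, 147.5], [361.6, 147.9], [461.2, 148.2]]
197 [[260.5, 138.1], [362.8, 138.5], [465.3, 138.9]]
228 [[256.1, 111.3], [366.4, 111.6], [476.9, 112.0]]
strip [[255.8, 96.0], [366.7, 96.3], [477.9, 96.7], [252.1, 73.1], [369.7, 73.5], [487.4, 73.9]]
tag px 349.2209150326797 84.37124183006536 331 367 73 99
```

```bash
python3 - <<'E'
from h import *
from scipy.optimize import least_squares
d=np.load('w1.npz');im=d['im'].astype(float).mean(2);p={k:d[k] for k in d.files}
E=[(197,141,143,-1),(185,151,154,-1),(107,199,202,-1),(95,206,209,-1),(228,115,118,-1)]
obs=[]
for c in [260,300,340,380,420,450]:
    g=np.diff(im[:,c-4:c+5].mean(1))
    for z,a,b,s in E:
        k=np.arange(a,b+1);w=np.maximum(s*g[k],0); obs.append((c,z,(w*k).sum()/w.sum()+0.5))
obs=np.array(obs)
def res(q,full=False):
    y0,yaw,pl=q;r=[]
    for c,z,row in obs:
        # find panel y such that column == c
        ys=np.array([-150.,150.]);P=np.array([[493-y,287+y0+y*yaw,z+pl] for y in ys])
        a=proj('w',P,p); t=(c-a[0,0])/(a[1,0]-a[0,0]); # rows linear along a projected line
        r.append(a[0,1]+t*(a[1,1]-a[0,1])-row)
    return np.array(r)
f=least_squares(res,[0,0,0]);print(f.x,np.abs(f.fun).max(),f.fun.reshape(6,5).mean(0))
for y0 in (-3,0,3):
    h=least_squares(lambda q:res([y0,q[0],q[1]]),[0,0]);print(y0,h.x,np.sqrt((h.fun**2).mean()))
E
```

```text
[-2.1736 -0.0058 -3.5455] 0.53862885611872 [ 0.5342 -0.4518  0.2505 -0.2176 -0.1168]
-3 [-0.006  -2.8066] 0.3681118636074452
0 [-0.0054 -5.4903] 0.453556128910716
3 [-0.0049 -8.1773] 0.7615155960699631
```

```bash
cat >> h.py <<'E'
def grasp(G,yaw,tilt,back=0):
    R=ori(yaw,tilt);return pose(R,np.array(G)-(167+back)*R[:,2])
E
python3 - <<'E'
from h import *
yaw=np.pi/2+np.arctan2(11.5,64);print(yaw)
plan(cur(),grasp([443.7,-54.8,40],yaw,.6,80))
E
```

```text
1.7485865557875726
n 5 row [-37.82   1.21 -11.82] [ 0.0253 -0.0824 -0.024 ] total [-175.    18.7  -87.9] [ 0.127 -0.412 -0.12 ]
```

Emit:
step_arm(
  deltas=[
    [-37.8,1.2,-11.8,0.025,-0.082,-0.024,0],
    [-37.8,1.2,-11.8,0.025,-0.082,-0.024,0],
    [-37.8,1.2,-11.8,0.025,-0.082,-0.024,0],
    [-37.8,1.2,-11.8,0.025,-0.082,-0.024,0],
    [-37.8,1.2,-11.8,0.025,-0.082,-0.024,0],
    [0,0,0,0,0,0,0],
    [0,0,0,0,0,0,0],
  ],
)

```text
clock: 4.9
position: [468.2, -192.1, 243.0]
eef_rot: [[-0.144, 0.985, -0.099], [0.81, 0.174, 0.56], [0.568, 0.0, -0.823]]
force: [-1.2, 0.8, -0.6]
finger_gap: 93.0
finger_force: 0.0
```

```bash
python3 - <<'E'
from h import *
s=bot.observe();print(s['clock'],s['position'],s['qpos'])
im=eyes.read_camera('wrist')
L={}
for n in ['bin','bin_lip','bin_grip','bin_tongue']:
    r=eyes.pinpoint(n,'wrist'); print(n,[(np.round(d['location'],1),round(d['score'],2)) for d in r[:2]])
cv2.imwrite('pics/w2.png',im[:,:,::-1])
plan(cur(),grasp([443.7,-54.8,40],1.7486,.6,0),5)
E
```

```text
4.9 [ 468.1585 -192.0525  242.9969] [ 0.8372  0.7877 -0.5973  1.881  -0.1461  0.8835  0.6101]
bin [(array([442.1, -42.7,  -0.6]), 0.61)]
bin_lip []
bin_grip [(array([442.9, -55.5,  41.1]), 0.82)]
bin_tongue [(array([429.2,  12.6,  57.5]), 0.84)]
n 5 row [-0.18  0.02 15.8 ] [ 0.0002 -0.0009  0.0001] total [-1.   0.1 79. ] [ 0.001 -0.005  0.001]
```

View pics/w2.png

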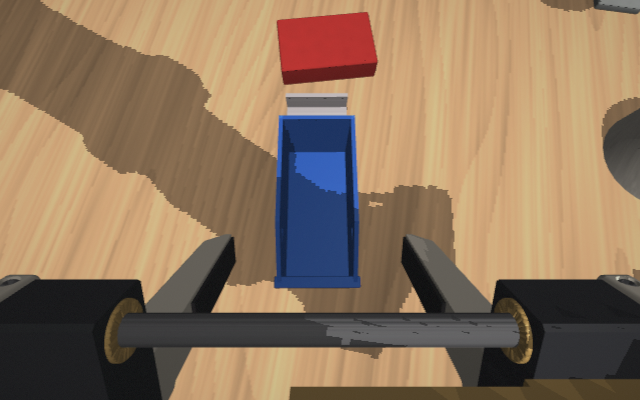

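The bin sits centred (col ~317) between the fingers and square to the tool, so I'll go in and grip.

Emit:
step_arm(
  deltas=[
    [0,0,20,0,0,0,0],
    [0,0,20,0,0,0,0],
    [0,0,15,0,0,0,0],
    [0,0,14,0,0,0,0],
    [0,0,10,0,0,0,0],
    [0,0,0,0,0,0,0],
    [0,0,0,0,0,0,0],
    [0,0,0,0,0,0,130],
    [0,0,0,0,0,0,180],
    [0,0,0,0,0,0,255],
    [0,0,0,0,0,0,255],
    [0,0,0,0,0,0,255],
  ],
  newtons=30,
)

```text
clock: 6.35
position: [460.2, -148.0, 178.0]
eef_rot: [[-0.145, 0.985, -0.099], [0.81, 0.175, 0.559], [0.568, 0.001, -0.823]]
force: [0.3, -0.0, 0.6]
finger_gap: 57.5
finger_force: 0.1
```

Emit:
step_arm(
  deltas=[
    [0,0,0,0,0,0,255],
    [0,0,0,0,0,0,255],
    [0,0,0,0,0,0,255],
  ],
)

```text
clock: 6.65
position: [460.2, -148.0, 178.0]
eef_rot: [[-0.144, 0.985, -0.099], [0.81, 0.175, 0.559], [0.568, 0.0, -0.823]]
force: [-0.7, -0.7, 1.7]
finger_gap: 55.7
finger_force: 30.0
```

```bash
cat > path.py <<'E'
import numpy as np, heapq
def seg(a,b,n):return np.linspace(a,b,n)
# bin outline points (x,z) : hanger, back wall, bumper
pts=[]
poly=[(60,73-13-3),(70,57),(70,73),(67,73),(67,60),(60,60)]
for a,b in zip(poly,poly[1:]): pts.append(seg(a,b,int(np.hypot(b[0]-a[0],b[1]-a[1])/1)+2))
pts+=[seg((60,57),(60,10),20),seg((60,10),(63,10),3),seg((63,10),(63,0),5),seg((63,0),(-60,0),20)]
pts=np.vstack(pts)
# wall rects, z relative to mouth lower edge (home: tongue lower side at z=0)
rects=[(0,4,12,43),(0,4,-90,0),(0,4,-186,-102),(18,30,-186,43),(4,18,22,43),(4,18,-90,-6)]
def clear(th,X,Z):
    "bin origin X,Z arrays"
    c,s=np.cos(th),np.sin(th)
    px=pts[:,0]*c+pts[:,1]*s; pz=-pts[:,0]*s+pts[:,1]*c
    x=X[...,None]+px; z=Z[...,None]+pz
    m=np.full(x.shape[:-1],99.)
    for a,b,l,h in rects:
        dx=np.maximum(a-x,x-b);dz=np.maximum(l-z,z-h)
        d=np.where((dx>0)&(dz>0),np.hypot(dx,dz),np.maximum(dx,dz));m=np.minimum(m,d.min(-1))
    return m
if __name__=='__main__':
    ths=np.radians(np.arange(0,47.6,2.5)); lx=np.arange(-20,18.01,.5); lz=np.arange(-12,24.01,.5) # grid over inner corner (67,60) pos
    LX,LZ=np.meshgrid(lx,lz,indexing='ij');C=[]
    for t in ths:
        c,s=np.cos(t),np.sin(t);C.append(clear(t,LX-(67*c+60*s),LZ-(-67*s+60*c)))
    C=np.array(C);C[0]+=0
    # dijkstra on cost 1/(clear)^2; home: th=0, corner at (4,3), clearance 0 there -> start from best free cell at th=0
    i0=(0,np.argmin(abs(lx-4.5)),np.argmin(abs(lz-3.5)));print('home clr',C[i0])
    D={i0:(0,None)};H=[(0,i0)];done=set();goal=None
    while H:
        d,i=heapq.heappop(H)
        if i in done: continue
        done.add(i)
        if lx[i[1]]<=-19.5: goal=i;break
        for a in(-1,0,1):
            for b in(-1,0,1):
                for e in(-1,0,1):
                    j=(i[0]+a,i[1]+b,i[2]+e)
                    if (a,b,e)==(0,0,0) or min(j)<0 or j[0]>=len(ths) or j[1]>=len(lx) or j[2]>=len(lz) or C[j]<.1: continue
                    w=d+(abs(a)*1.5+.5*np.hypot(b,e))*(.05+1/min(C[j],4)**2)
                    if j not in D or w<D[j][0]: D[j]=(w,i);heapq.heappush(H,(w,j))
    i=goal;last=None
    while i:
        t=ths[i[0]];c,s=np.cos(t),np.sin(t);ax,az=lx[i[1]],lz[i[2]]
        tip=(ax+1.5*c+13*s,az-1.5*s+13*c)
        print('th %.1f corner %.1f %.1f lip %.1f %.1f clr %.2f'%(np.degrees(t),ax,az,*tip,C[i]));i=D[i][1]
E
python3 path.py; python3 - <<'E'
import sys;sys.path.insert(0,'.')
E
```

```text
home clr -0.5
th 47.5 corner -19.5 0.0 lip -8.9 7.7 clr 9.58
th 47.5 corner -19.0 0.0 lip -8.4 7.7 clr 9.17
th 47.5 corner -18.5 0.0 lip -7.9 7.7 clr 8.77
th 47.5 corner -18.0 0.0 lip -7.4 7.7 clr 8.38
th 47.5 corner -17.5 0.0 lip -6.9 7.7 clr 8.01
th 47.5 corner -17.0 0.0 lip -6.4 7.7 clr 7.65
th 47.5 corner -16.5 0.0 lip -5.9 7.7 clr 7.27
th 47.5 corner -16.0 0.0 lip -5.4 7.7 clr 6.91
th 47.5 corner -15.5 0.0 lip -4.9 7.7 clr 6.54
th 47.5 corner -15.0 0.0 lip -4.4 7.7 clr 6.17
th 47.5 corner -14.5 0.0 lip -3.9 7.7 clr 5.80
th 47.5 corner -14.0 0.0 lip -3.4 7.7 clr 5.43
th 47.5 corner -13.5 0.0 lip -2.9 7.7 clr 5.07
th 47.5 corner -13.0 0.0 lip -2.4 7.7 clr 4.69
th 47.5 corner -12.5 0.0 lip -1.9 7.7 clr 4.34
th 47.5 corner -12.0 0.0 lip -1.4 7.7 clr 4.02
th 47.5 corner -11.5 0.0 lip -0.9 7.7 clr 3.74
th 47.5 corner -11.0 0.0 lip -0.4 7.7 clr 3.51
th 47.5 corner -10.5 0.0 lip 0.1 7.7 clr 3.35
th 47.5 corner -10.0 0.0 lip 0.6 7.7 clr 3.24
th 47.5 corner -9.5 0.0 lip 1.1 7.7 clr 3.22
th 47.5 corner -9.0 0.0 lip 1.6 7.7 clr 3.09
th 47.5 corner -8.5 0.5 lip 2.1 8.2 clr 2.72
th 47.5 corne
[... 1246 characters left out ...]
ip 12.2 16.7 clr 2.50
th 30.0 corner 4.0 6.5 lip 11.8 17.0 clr 2.64
th 27.5 corner 4.5 6.5 lip 11.8 17.3 clr 2.83
th 25.0 corner 5.0 6.0 lip 11.9 17.1 clr 2.90
th 25.0 corner 5.5 6.0 lip 12.4 17.1 clr 3.07
th 22.5 corner 5.5 6.0 lip 11.9 17.4 clr 3.13
th 20.0 corner 5.5 6.0 lip 11.4 17.7 clr 3.17
th 17.5 corner 5.5 6.0 lip 10.8 17.9 clr 3.17
th 15.0 corner 5.5 6.0 lip 10.3 18.2 clr 3.01
th 12.5 corner 5.5 5.5 lip 9.8 17.9 clr 2.72
th 10.0 corner 5.5 5.5 lip 9.2 18.0 clr 2.63
th 7.5 corner 5.5 5.5 lip 8.7 18.2 clr 2.35
th 5.0 corner 5.5 5.0 lip 8.1 17.8 clr 1.96
th 2.5 corner 5.0 4.5 lip 7.1 17.4 clr 1.18
th 2.5 corner 5.0 4.0 lip 7.1 16.9 clr 1.06
th 0.0 corner 4.5 3.5 lip 6.0 16.5 clr -0.50
```

Emit:
step_arm(
  deltas=[
    [8,0,-12,0,0,0,255],
    [14,0,-20,0,0,0,255],
    [17,0,-25,0,0,0,255],
    [17,0,-25,0,0,0,255],
    [17,0,-25,0,0,0,255],
    [11,0,-16,0,0,0,255],
    [0,0,0,0,0,0,255],
    [0,0,0,0,0,0,255],
  ],
)

```text
clock: 7.45
position: [459.9, -148.6, 326.9]
eef_rot: [[-0.145, 0.984, -0.099], [0.811, 0.175, 0.558], [0.567, 0.001, -0.824]]
force: [0.3, -0.6, -1.8]
finger_gap: 55.8
finger_force: 30.0
```

```bash
cat >> h.py <<'E'
def binR(th,yaw=np.pi/2):
    "columns bin axes; front-up tilt th"
    x=np.array([np.cos(yaw),np.sin(yaw),0]);z=np.array([0,0,1.]);y=np.cross(z,x)
    return np.c_[x,y,z]@Ro.from_rotvec([0,th,0]).as_matrix()
# grasp reference
_Tt=pose(np.c_[[-.144,.810,.568],[.985,.175,0],[-.099,.559,-.823]],[460.2,-148,178])
_Rb=binR(0,np.arctan2(.81,-.144)); _G=_Tt[:3,3]+167*_Tt[:3,2]
_Tb=pose(_Rb,[442,-44.8,0]); TB=np.linalg.inv(_Tb)@_Tt   # tool in bin
U,_,V=np.linalg.svd(TB[:3,:3]);TB[:3,:3]=U@V
LIP=np.array([68.5,0,73.])
Y0,Z0,XT=285.5,181.,475.
def tool_for(th,lx,lz,x=None,y0=None,z0=None,yaw=np.pi/2):
    "lip at wall coords lx (into wall from face), lz (above mouth lower edge)"
    R=binR(th,yaw);L=np.array([x or XT,(y0 or Y0)+lx,(z0 or Z0)+lz]);return pose(R,L-R@LIP)@TB
def binnow(T=None):
    B=(cur() if T is None else T)@np.linalg.inv(TB);L=B[:3,:3]@LIP+B[:3,3]
    z=B[:3,2];return dict(th=np.degrees(np.arctan2(z[1],z[2])),lip=L-[XT,Y0,Z0],yaw=np.degrees(np.arctan2(B[1,0],B[0,0])),roll=z[0])
E
python3 - <<'E'
from h import *
from path import clear
for deg in (40,44,47.5,51,55,60):
    t=np.radians(deg);c,s=np.cos(t),np.sin(t);out=[]
    for lx in np.arange(0,13,2.):
        zz=np.arange(0,20,.25);cl=clear(t,np.full_like(zz,lx)-(68.5*c+73*s),zz-(-68.5*s+73*c));k=cl.argmax();out.append('%g:%.2f/%.1f'%(lx,zz[k],cl[k]))
    print(deg,*out)
print(binnow())
A=tool_for(np.radians(47.5),-80,40);B=tool_for(np.radians(47.5),-20,7.7)
plan(cur(),A);plan(A,B); print(A[:3,3],B[:3,3])
E
```

```text
40 0:7.75/3.5 2:8.50/2.4 4:9.50/1.5 6:10.75/0.8 8:13.25/0.8 10:14.75/1.4 12:15.50/2.3
44 0:7.50/3.6 2:8.25/2.7 4:9.00/1.9 6:10.25/1.2 8:12.25/1.2 10:14.00/1.4 12:14.75/2.2
47.5 0:7.25/3.8 2:8.00/2.9 4:8.75/2.1 6:9.50/1.5 8:11.50/1.6 10:13.25/1.5 12:14.25/2.2
51 0:7.00/3.9 2:7.50/3.1 4:8.25/2.4 6:9.25/1.9 8:10.75/1.8 10:12.50/1.9 12:13.50/2.3
55 0:6.75/4.0 2:7.25/3.3 4:8.00/2.8 6:8.75/2.3 8:10.25/2.3 10:11.50/2.2 12:12.75/2.4
60 0:6.50/4.2 2:7.00/3.6 4:7.50/3.0 6:8.25/2.6 8:9.50/2.7 10:10.50/2.6 12:11.75/2.7
{'th': np.float64(0.07054752217192582), 'lip': array([ -45.3217, -263.595 ,   40.6178]), 'yaw': np.float64(100.11443742278581), 'roll': np.float64(-0.0008009462788835796)}
n 8 row [41.8   5.51 -2.11] [-0.0042 -0.1032  0.0223] total [305.5  70.   97.5] [-0.034 -0.826  0.178]
n 2 row [32.85 -0.    9.05] [-0.  0.  0.] total [65.7 -0.  18.1] [0. 0. 0.]
[474.8556 165.8394 419.7016] [474.8556 225.8394 387.4016]
```

```bash
python3 - <<'E'
from h import *
A=tool_for(1.0,-45,25);plan(cur(),A,12);print(A)
E
```

```text
n 12 row [33.8   4.12 -2.3 ] [-0.0015 -0.083   0.0152] total [355.4  82.1 145.5] [-0.018 -0.996  0.183]
[[  0.       1.       0.0002 474.8556]
 [  0.9226   0.      -0.3857 235.2241]
 [ -0.3857   0.0002  -0.9226 408.5523]
 [  0.       0.       0.       1.    ]]
```

Emit:
step_arm(
  deltas=[
    [33.8,4.1,-2.3,-0.0015,-0.083,0.0152,255],
    [33.8,4.1,-2.3,-0.0015,-0.083,0.0152,255],
    [33.8,4.1,-2.3,-0.0015,-0.083,0.0152,255],
    [33.8,4.1,-2.3,-0.0015,-0.083,0.0152,255],
    [33.8,4.1,-2.3,-0.0015,-0.083,0.0152,255],
    [33.8,4.1,-2.3,-0.0015,-0.083,0.0152,255],
    [33.8,4.1,-2.3,-0.0015,-0.083,0.0152,255],
    [33.8,4.1,-2.3,-0.0015,-0.083,0.0152,255],
    [33.8,4.1,-2.3,-0.0015,-0.083,0.0152,255],
    [33.8,4.1,-2.3,-0.0015,-0.083,0.0152,255],
    [33.8,4.1,-2.3,-0.0015,-0.083,0.0152,255],
    [33.8,4.1,-2.3,-0.0015,-0.083,0.0152,255],
  ],
)

```text
clock: 8.65
position: [474.6, 236.7, 407.3]
eef_rot: [[-0.001, 1.0, -0.002], [0.921, 0.001, -0.388], [-0.388, -0.002, -0.921]]
force: [-0.6, -0.8, -2.4]
finger_gap: 55.6
finger_force: 30.0
```

```bash
python3 - <<'E'
from h import *
s=bot.observe();print(s['clock'],s['position'],s['qpos'],s['force']);print(binnow())
im=eyes.read_camera('wrist');t=eyes.read_camera('scene')
for c in ('wrist','scene'):
  for n in ['bin_lip','bin_tongue','groove','bin_grip','bin']:
    r=eyes.pinpoint(n,c); print(c,n,[(np.round(d['location'],1),round(d['score'],2)) for d in r[:2]])
cv2.imwrite('pics/w3.png',im[:,:,::-1])
B=binnow()
E
```

```text
8.65 [474.5508 236.7386 407.3207] [-0.3583  0.4945 -0.3446  1.7065  0.4879  1.275  -0.9023] [-0.6216 -0.804  -2.3742]
{'th': np.float64(57.469759498627376), 'lip': array([ -0.8515, -44.1004,  23.7536]), 'yaw': np.float64(90.27239217805084), 'roll': np.float64(0.0009872258127851877)}
wrist bin_lip [(array([476.7, 239. , 207.6]), 0.69)]
wrist bin_tongue [(array([475.5, 221. , 204.7]), 0.76)]
wrist groove []
wrist bin_grip [(array([476.7, 168.2, 257.6]), 0.73)]
wrist bin [(array([472. , 145.8, 220.2]), 0.85)]
scene bin_lip [(array([474.6, 250. , 203.4]), 0.8)]
scene bin_tongue [(array([733.9,  56.4,   0.4]), 0.74), (array([469. , 231.2, 202.1]), 0.68)]
scene groove [(array([494.5, 285.9, 183.6]), 0.8), (array([ 701.2, -303.6,    2.5]), 0.16)]
scene bin_grip [(array([475.7, 175.2, 251.5]), 0.67)]
scene bin [(array([475.1, 155.3, 219.4]), 0.74)]
```

View pics/w3.png

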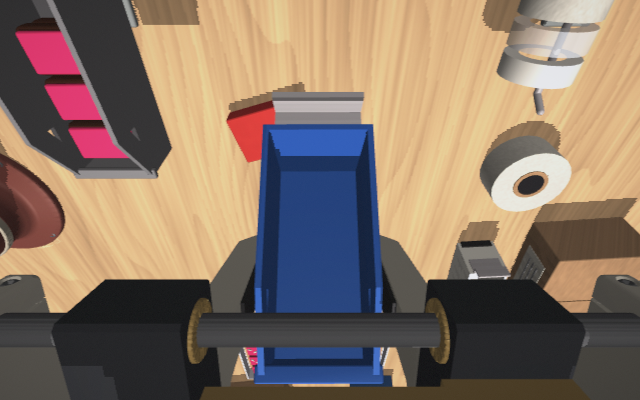

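The hanger lip shows at row ~93-97, cols 273-363, and the bin is straight in the grip. I'll check my grasp model by projecting its points into this picture.

```bash
python3 - <<'E'
from h import *
B=cur()@np.linalg.inv(TB)
P=np.array([[70,22,73],[70,-22,73],[67,22,73],[67,-22,73],[67,22,60],[67,-22,60],[60,28,60],[60,-28,60],[57,25,60],[57,-25,60],[57,25,3],[57,-25,3],[-60,28,38],[-60,-28,38]],float)
print(np.c_[P,proj('wrist',(B[:3,:3]@P.T).T+B[:3,3]).round(1)])
g=cv2.imread('pics/w3.png')
gr=g.astype(int).sum(2)
print('col318 rows',[(r,gr[r,318]) for r in range(88,160,1) if abs(gr[r,318]-gr[r-1,318])>20])
print('row110 cols',[(c,gr[110,c]) for c in range(255,380) if abs(gr[110,c]-gr[110,c-1])>40])
print('row140 cols',[(c,gr[140,c]) for c in range(255,380) if abs(gr[140,c]-gr[140,c-1])>30])
print('row380ish',[(r,gr[r,318]) for r in range(350,390) if abs(gr[r,318]-gr[r-1,318])>25])
E
```

```text
[[ 70.   22.   73.  268.8  90.3]
 [ 70.  -22.   73.  361.4  90.3]
 [ 67.   22.   73.  268.5  95.8]
 [ 67.  -22.   73.  361.7  95.8]
 [ 67.   22.   60.  272.2 110.8]
 [ 67.  -22.   60.  358.4 110.8]
 [ 60.   28.   60.  259.7 123. ]
 [ 60.  -28.   60.  370.9 123. ]
 [ 57.   25.   60.  265.4 128.3]
 [ 57.  -25.   60.  365.2 128.3]
 [ 57.   25.    3.  278.4 170.6]
 [ 57.  -25.    3.  353.4 170.6]
 [-60.   28.   38.  253.9 380. ]
 [-60.  -28.   38.  376.1 379.9]]
col318 rows [(92, np.int64(374)), (97, np.int64(323)), (98, np.int64(281)), (100, np.int64(315)), (101, np.int64(572)), (112, np.int64(435)), (113, np.int64(397)), (124, np.int64(282)), (125, np.int64(242)), (129, np.int64(291)), (130, np.int64(335)), (156, np.int64(176))]
row110 cols [(274, np.int64(412)), (275, np.int64(502)), (276, np.int64(551))]
row140 cols [(262, np.int64(271)), (263, np.int64(226)), (268, np.int64(168)), (273, np.int64(259)), (274, np.int64(338)), (364, np.int64(224)), (365, np.int64(122)), (368, np.int64(213)), (373, np.int64(336)), (374, np.int64(506)), (375, np.int64(583))]
row380ish [(358, np.int64(206)), (359, np.int64(112)), (365, np.int64(146)), (366, np.int64(198)), (367, np.int64(242)), (382, np.int64(331)), (383, np.int64(434)), (384, np.int64(539)), (386, np.int64(442)), (387, np.int64(178))]
```

Emit:
step_arm(
  deltas=[
    [8,0,0.5,0,0,0,255],
    [10,0,0.5,0,0,0,255],
    [10,0,0.5,0,0,0,255],
    [7,0,0.5,0,0,0,255],
    [3,0,0.5,0,0,0,255],
    [0,0,0,0,0,0,255],
    [0,0,0,0,0,0,255],
  ],
)

```text
clock: 9.95
position: [475.1, 269.1, 392.1]
eef_rot: [[-0.0, 1.0, -0.0], [0.923, 0.0, -0.385], [-0.385, -0.0, -0.923]]
force: [0.8, 0.1, -1.2]
finger_gap: 55.6
finger_force: 30.0
```

```bash
python3 - <<'E'
from h import *
s=bot.observe();print(s['clock'],s['force']);print(binnow())
eyes.read_camera('scene'); eyes.read_camera('top')
for c in ('scene','top'):
  for n in ['bin_lip','bin_tongue']:
    r=eyes.pinpoint(n,c); print(c,n,[(np.round(d['location'],1),round(d['score'],2)) for d in r[:2]])
E
```

```text
9.95 [ 0.7885  0.108  -1.1901]
{'th': np.float64(57.25233346024557), 'lip': array([  0.086 , -10.9338,   8.5017]), 'yaw': np.float64(90.06681996775383), 'roll': np.float64(0.00028628290812073275)}
scene bin_lip [(array([475.5, 275.1, 189.2]), 0.83)]
scene bin_tongue [(array([472.9, 255.5, 188. ]), 0.8), (array([477.1, 177.6, 208.9]), 0.73)]
top bin_lip [(array([475.9, 274.1, 192.4]), 0.67)]
top bin_tongue [(array([321.8, 225.8, 128. ]), 0.18)]
```

Emit:
step_arm(
  deltas=[
    [3,0,-0.8,0,0,0,255],
    [3,0,-0.8,0,0,0,255],
    [2.5,0,-0.6,0,0,0,255],
    [1.2,0,-0.2,0,0,0,255],
    [0,0,0,0,0,0,255],
  ],
)

```text
clock: 10.75
position: [474.9, 279.5, 390.5]
eef_rot: [[-0.001, 1.0, -0.0], [0.923, 0.001, -0.384], [-0.384, -0.001, -0.923]]
force: [0.7, -0.0, -1.3]
finger_gap: 55.9
finger_force: 30.0
```

Emit:
step_arm(
  deltas=[
    [0.5,0,-0.2,0,0,0,255],
    [0.5,0,-0.2,0,0,0,255],
    [0.5,0,-0.2,0,0,0,255],
    [0,0,0,0,0,0,255],
  ],
)

```text
clock: 11.15
position: [475.0, 280.8, 390.6]
eef_rot: [[-0.001, 1.0, -0.0], [0.923, 0.0, -0.384], [-0.384, -0.0, -0.923]]
force: [0.1, 0.3, -1.8]
finger_gap: 55.8
finger_force: 30.0
```

Emit:
step_arm(
  deltas=[
    [0.5,0,-0.2,0,0,0,255],
    [0.5,0,-0.2,0,0,0,255],
    [0.5,0,-0.2,0,0,0,255],
    [0,0,0,0,0,0,255],
  ],
)

```text
clock: 11.55
position: [475.0, 282.5, 390.6]
eef_rot: [[-0.001, 1.0, -0.0], [0.923, 0.001, -0.384], [-0.384, -0.0, -0.923]]
force: [-0.0, 0.4, -1.2]
finger_gap: 55.7
finger_force: 30.0
```

```bash
python3 - <<'E'
from h import *
s=bot.observe();print(s['clock'],s['force'],s['moment']);print(binnow())
E
```

```text
11.55 [-0.03    0.3881 -1.2038] [ 0.5194 -0.0631  0.0527]
{'th': np.float64(57.214163296531304), 'lip': array([-0.0388,  2.5506,  7.0112]), 'yaw': np.float64(90.0896759943154), 'roll': np.float64(-4.726471077524921e-05)}
```

Emit:
step_arm(
  deltas=[
    [0.4,0,-0.5,0,0,0,255],
    [0.4,0,-0.5,0,0,0,255],
    [0.5,0,-0.4,0,0,0,255],
    [0,0,0,0,0,0,255],
  ],
)

```text
clock: 11.95
position: [475.0, 284.2, 391.4]
eef_rot: [[-0.001, 1.0, -0.0], [0.923, 0.001, -0.384], [-0.384, -0.0, -0.923]]
force: [-0.2, -0.9, -1.9]
finger_gap: 56.0
finger_force: 30.0
```

Emit:
step_arm(
  deltas=[
    [0.4,0,-0.5,0,0,0,255],
    [0.4,0,-0.5,0,0,0,255],
    [0.5,0,-0.4,0,0,0,255],
    [0,0,0,0,0,0,255],
  ],
)

```text
clock: 12.35
position: [475.0, 286.0, 392.2]
eef_rot: [[-0.001, 1.0, -0.0], [0.923, 0.001, -0.384], [-0.384, -0.0, -0.923]]
force: [-0.8, -0.0, -1.4]
finger_gap: 55.8
finger_force: 30.0
```

```bash
python3 - <<'E'
from h import *
s=bot.observe();print(s['clock'],s['force'],s['moment']);print(binnow())
E
```

```text
12.35 [-0.8411 -0.0425 -1.4486] [ 0.4728 -0.1102  0.0142]
{'th': np.float64(57.212952391024814), 'lip': array([-0.021 ,  6.0467,  8.6386]), 'yaw': np.float64(90.08392534966632), 'roll': np.float64(-9.70221790157269e-05)}
```

Emit:
step_arm(
  deltas=[
    [0.35,0,-0.5,0,0,0,255],
    [0.35,0,-0.5,0,0,0,255],
    [0.35,0,-0.5,0,0,0,255],
    [0,0,0,0,0,0,255],
  ],
)

```text
clock: 12.75
position: [475.0, 287.5, 393.2]
eef_rot: [[-0.001, 1.0, -0.0], [0.923, 0.0, -0.384], [-0.384, -0.0, -0.923]]
force: [-0.5, -0.2, -1.7]
finger_gap: 56.0
finger_force: 30.0
```

Emit:
step_arm(
  deltas=[
    [0.35,0,-0.5,0,0,0,255],
    [0.35,0,-0.5,0,0,0,255],
    [0.35,0,-0.5,0,0,0,255],
    [0,0,0,0,0,0,255],
  ],
)

```text
clock: 13.15
position: [475.0, 289.1, 394.2]
eef_rot: [[-0.001, 1.0, -0.0], [0.923, 0.0, -0.384], [-0.384, -0.0, -0.923]]
force: [1.0, -0.4, -2.8]
finger_gap: 55.6
finger_force: 30.0
```

```bash
python3 - <<'E'
from h import *
s=bot.observe();print(s['clock'],s['force'],s['moment']);print(binnow())
E
```

```text
13.15 [ 0.9958 -0.3602 -2.7918] [ 0.505  -0.0814  0.0493]
{'th': np.float64(57.21155295741956), 'lip': array([-0.0006,  9.1244, 10.6348]), 'yaw': np.float64(90.07931351284543), 'roll': np.float64(-5.457083886749828e-05)}
```

Emit:
step_arm(
  deltas=[
    [0.35,0,-0.4,0,0,0,255],
    [0.35,0,-0.4,0,0,0,255],
    [0,0,0,0,0,0,255],
  ],
)

```text
clock: 13.45
position: [475.0, 290.0, 394.6]
eef_rot: [[-0.001, 1.0, -0.0], [0.923, 0.0, -0.384], [-0.384, -0.0, -0.923]]
force: [-0.3, 1.1, -1.7]
finger_gap: 55.5
finger_force: 30.0
```

Emit:
step_arm(
  deltas=[
    [0.4,0,-0.4,0,0,0,255],
    [0.4,0,-0.4,0,0,0,255],
    [0,0,0,0,0,0,255],
  ],
)

```text
clock: 13.75
position: [475.0, 291.1, 395.0]
eef_rot: [[-0.001, 1.0, -0.0], [0.923, 0.0, -0.384], [-0.384, -0.0, -0.923]]
force: [0.1, -0.0, -0.2]
finger_gap: 56.0
finger_force: 30.0
```

Emit:
step_arm(
  deltas=[
    [0.4,0,-0.4,0,0,0,255],
    [0.4,0,-0.4,0,0,0,255],
    [0,0,0,0,0,0,255],
  ],
)

```text
clock: 14.05
position: [475.0, 292.1, 395.4]
eef_rot: [[-0.001, 1.0, -0.0], [0.923, 0.0, -0.384], [-0.384, -0.0, -0.923]]
force: [-0.1, 0.6, -1.0]
finger_gap: 55.7
finger_force: 30.0
```

```bash
python3 - <<'E'
from h import *
s=bot.observe();print(s['clock'],s['force'],s['moment']);print(binnow())
E
```

```text
14.05 [-0.1061  0.5762 -1.046 ] [ 0.4753 -0.0996  0.0337]
{'th': np.float64(57.21410873377942), 'lip': array([-0.0186, 12.1541, 11.9043]), 'yaw': np.float64(90.08039791943847), 'roll': np.float64(-1.3179607766869823e-05)}
```

Emit:
step_arm(
  deltas=[
    [0.2,0,0.46,0,0,0,255],
    [0.2,0,0.46,0,0,0,255],
    [0.2,0,0.46,0,0,0,255],
    [0,0,0,0,0,0,255],
  ],
)

```text
clock: 14.45
position: [474.9, 292.0, 394.3]
eef_rot: [[-0.0, 1.0, -0.0], [0.923, 0.0, -0.385], [-0.385, -0.0, -0.923]]
force: [-0.4, 0.2, -0.2]
finger_gap: 55.6
finger_force: 30.0
```

Emit:
step_arm(
  deltas=[
    [0.2,0,0.46,0,0,0,255],
    [0.2,0,0.46,0,0,0,255],
    [0,0,0,0,0,0,255],
  ],
)

```text
clock: 14.75
position: [474.9, 292.0, 394.1]
eef_rot: [[0.0, 1.0, 0.0], [0.923, 0.0, -0.385], [-0.385, 0.0, -0.923]]
force: [-1.2, -0.7, 6.2]
finger_gap: 56.0
finger_force: 30.0
```

Emit:
step_arm(
  deltas=[
    [-0.4,0,-1,0,0,0,255],
    [-0.5,0,-1.3,0,0,0,255],
    [0,0,0,0,0,0,255],
  ],
)

```text
clock: 15.05
position: [475.1, 292.1, 395.0]
eef_rot: [[-0.001, 1.0, -0.0], [0.923, 0.0, -0.384], [-0.384, -0.001, -0.923]]
force: [-0.1, -0.4, -1.4]
finger_gap: 55.9
finger_force: 30.0
```

```bash
python3 - <<'E'
from h import *
from path import clear
s=bot.observe();print(s['clock'],s['force']);b=binnow();print(b)
t=np.radians(b['th']);c,s=np.cos(t),np.sin(t)
for lx in (10.5,12,13.5):
    zz=np.arange(5,20,.25);cl=clear(t,np.full_like(zz,lx)-(68.5*c+73*s),zz-(-68.5*s+73*c));print(lx,zz[cl>0][[0,-1]],zz[cl.argmax()],cl.max())
E
```

```text
15.05 [-0.1292 -0.3939 -1.4064]
{'th': np.float64(57.20665982175814), 'lip': array([ 0.0215, 12.1753, 11.4736]), 'yaw': np.float64(90.09481369436413), 'roll': np.float64(0.00018393708688646125)}
10.5 [ 8.5  14.75] 11.5 2.4699014165638395
12 [ 9.5  15.75] 12.5 2.451070235802322
13.5 [10.  15.5] 11.75 1.7898754016733671
```

```bash
sed -i 's/^Y0,Z0.*/Y0,Z0,XT=285.5,182.,475./' h.py; python3 - <<'E'
from h import *
W=[(57.2,12.1,12.5),(47.5,12.1,14.2),(40,12,15.5),(30,11.8,17),(20,11.2,17.6),(10,9.4,17.9)]
T=[tool_for(np.radians(a),x,z) for a,x,z in W]
plan(cur(),T[0],2)
for a,b in zip(T,T[1:]): plan(a,b,3)
E
```

```text
n 2 row [-0.43 -0.1  -0.92] [-0.0003  0.0001  0.0003] total [-0.9 -0.2 -1.8] [-0.001  0.     0.001]
n 3 row [-10.48  -0.     4.44] [0.     0.0564 0.    ] total [-30.6  -0.   15.1] [0.    0.169 0.   ]
n 3 row [-8.09 -0.    3.38] [0.     0.0436 0.    ] total [-23.8  -0.   11.2] [0.    0.131 0.   ]
n 3 row [-10.69  -0.     4.64] [0.     0.0582 0.    ] total [-31.2  -0.   15.7] [0.    0.175 0.   ]
n 3 row [-10.78  -0.     4.91] [0.     0.0582 0.    ] total [-31.4  -0.   16.6] [0.    0.175 0.   ]
n 3 row [-11.15  -0.     4.86] [0.     0.0582 0.    ] total [-32.5  -0.   16.5] [0.    0.175 0.   ]
```

Emit:
step_arm(
  deltas=[
    [-0.4,0,-0.9,0,0,0,255],
    [-0.4,0,-0.9,0,0,0,255],
    [0,0,0,0,0,0,255],
    [-5.27,0,2.15,0,0.0282,0,255],
    [-5.27,0,2.15,0,0.0282,0,255],
    [-5.27,0,2.15,0,0.0282,0,255],
    [-5.27,0,2.15,0,0.0282,0,255],
    [-5.27,0,2.15,0,0.0282,0,255],
    [-5.27,0,2.15,0,0.0282,0,255],
    [0,0,0,0,0,0,255],
    [0,0,0,0,0,0,255],
  ],
)

```text
clock: 16.15
position: [475.1, 257.7, 395.3]
eef_rot: [[0.0, 1.0, -0.0], [0.975, -0.0, -0.223], [-0.223, -0.0, -0.975]]
force: [-0.5, 0.1, -1.9]
finger_gap: 55.7
finger_force: 30.0
```

```bash
cat > st.py <<'E'
from h import *
s=bot.observe();print(s['clock'],s['force'],s['moment']);print(binnow())
import sys
W=[tuple(map(float,a.split(','))) for a in sys.argv[1:]]
A=cur()
for a,x,z in W:
    B=tool_for(np.radians(a),x,z);plan(A,B,6);A=B
E
python3 st.py 40,12,15.5 30,11.8,17
```

```text
16.15 [-0.4646  0.1414 -1.8715] [ 0.2742 -0.0665 -0.019 ]
{'th': np.float64(47.51447860386001), 'lip': array([ 0.0838, 11.8318, 14.5506]), 'yaw': np.float64(90.02932788178504), 'roll': np.float64(0.0006059084391452547)}
n 6 row [-4.02 -0.03  1.7 ] [-0.0001  0.0219 -0.    ] total [-23.5  -0.2  11.5] [-0.001  0.131 -0.   ]
n 6 row [-5.38 -0.    2.24] [0.     0.0291 0.    ] total [-31.2  -0.   15.7] [0.    0.175 0.   ]
```

Free so far, so I'll carry on swinging down.

Emit:
step_arm(
  deltas=[
    [-4.02,0,1.7,0,0.0219,0,255],
    [-4.02,0,1.7,0,0.0219,0,255],
    [-4.02,0,1.7,0,0.0219,0,255],
    [-4.02,0,1.7,0,0.0219,0,255],
    [-4.02,0,1.7,0,0.0219,0,255],
    [-4.02,0,1.7,0,0.0219,0,255],
    [0,0,0,0,0,0,255],
    [0,0,0,0,0,0,255],
  ],
)

```text
clock: 16.95
position: [475.1, 232.3, 389.3]
eef_rot: [[0.0, 1.0, -0.0], [0.996, -0.0, -0.094], [-0.094, -0.0, -0.996]]
force: [0.2, -0.1, -0.9]
finger_gap: 55.8
finger_force: 30.0
```

Emit:
step_arm(
  deltas=[
    [-5.38,0,2.24,0,0.0291,0,255],
    [-5.38,0,2.24,0,0.0291,0,255],
    [-5.38,0,2.24,0,0.0291,0,255],
    [-5.38,0,2.24,0,0.0291,0,255],
    [-5.38,0,2.24,0,0.0291,0,255],
    [-5.38,0,2.24,0,0.0291,0,255],
    [0,0,0,0,0,0,255],
    [0,0,0,0,0,0,255],
  ],
)

```text
clock: 17.75
position: [475.1, 199.7, 376.5]
eef_rot: [[0.0, 1.0, -0.001], [0.997, -0.0, 0.081], [0.081, -0.001, -0.997]]
force: [-0.1, -0.0, -2.2]
finger_gap: 55.8
finger_force: 30.0
```

```bash
python3 st.py 20,11.2,17.6 10,9.4,17.9 4,8,17.7
```

```text
17.75 [-0.137  -0.0165 -2.2137] [-0.1091 -0.0911 -0.0182]
{'th': np.float64(29.979221047705234), 'lip': array([ 0.1158, 11.8585, 16.9526]), 'yaw': np.float64(90.01674142837345), 'roll': np.float64(0.0007707253172732652)}
n 6 row [-5.42 -0.04  2.36] [-0.0001  0.029  -0.    ] total [-31.4  -0.2  16.5] [-0.001  0.174 -0.   ]
n 6 row [-5.61 -0.    2.35] [0.     0.0291 0.    ] total [-32.5  -0.   16.5] [0.    0.175 0.   ]
n 6 row [-3.44 -0.    1.4 ] [0.     0.0175 0.    ] total [-20.2  -0.    9.3] [0.    0.105 0.   ]
```

Emit:
step_arm(
  deltas=[
    [-5.42,0,2.36,0,0.029,0,255],
    [-5.42,0,2.36,0,0.029,0,255],
    [-5.42,0,2.36,0,0.029,0,255],
    [-5.42,0,2.36,0,0.029,0,255],
    [-5.42,0,2.36,0,0.029,0,255],
    [-5.42,0,2.36,0,0.029,0,255],
    [0,0,0,0,0,0,255],
    [0,0,0,0,0,0,255],
  ],
)

```text
clock: 18.55
position: [475.1, 169.7, 357.5]
eef_rot: [[0.001, 1.0, -0.001], [0.968, -0.0, 0.252], [0.252, -0.001, -0.968]]
force: [0.4, -0.5, -1.3]
finger_gap: 55.5
finger_force: 30.0
```

Emit:
step_arm(
  deltas=[
    [-5.61,0,2.35,0,0.0291,0,255],
    [-5.61,0,2.35,0,0.0291,0,255],
    [-5.61,0,2.35,0,0.0291,0,255],
    [-5.61,0,2.35,0,0.0291,0,255],
    [-5.61,0,2.35,0,0.0291,0,255],
    [-5.61,0,2.35,0,0.0291,0,255],
    [0,0,0,0,0,0,255],
    [0,0,0,0,0,0,255],
  ],
)

```text
clock: 19.35
position: [475.1, 143.1, 333.7]
eef_rot: [[-0.0, 1.0, -0.0], [0.909, 0.001, 0.416], [0.416, -0.0, -0.909]]
force: [0.7, -0.1, -1.8]
finger_gap: 55.8
finger_force: 30.0
```

```bash
python3 st.py 4,8,17.7 1.5,6.7,17
```

```text
19.35 [ 0.7036 -0.0583 -1.8401] [-0.6353 -0.0598 -0.0219]
{'th': np.float64(10.027631138532291), 'lip': array([ 0.1131,  9.9315, 18.1192]), 'yaw': np.float64(90.04427704264262), 'roll': np.float64(0.00016768415519464896)}
n 6 row [-3.55 -0.04  1.4 ] [-0.0001  0.0175  0.0001] total [-20.9  -0.3   9.3] [-0.001  0.105  0.001]
n 6 row [-1.59 -0.    0.59] [0.     0.0073 0.    ] total [-9.5 -0.   3.7] [0.    0.044 0.   ]
```

Emit:
step_arm(
  deltas=[
    [-3.55,0,1.4,0,0.0175,0,255],
    [-3.55,0,1.4,0,0.0175,0,255],
    [-3.55,0,1.4,0,0.0175,0,255],
    [-3.55,0,1.4,0,0.0175,0,255],
    [-3.55,0,1.4,0,0.0175,0,255],
    [-3.55,0,1.4,0,0.0175,0,255],
    [0,0,0,0,0,0,255],
    [0,0,0,0,0,0,255],
  ],
)

```text
clock: 20.15
position: [475.1, 127.4, 316.2]
eef_rot: [[0.0, 1.0, -0.001], [0.861, 0.0, 0.509], [0.509, -0.001, -0.861]]
force: [1.2, 0.5, -1.1]
finger_gap: 55.5
finger_force: 30.0
```

Emit:
step_arm(
  deltas=[
    [-1.59,0,0.59,0,0.0073,0,255],
    [-1.59,0,0.59,0,0.0073,0,255],
    [-1.59,0,0.59,0,0.0073,0,255],
    [0,0,0,0,0,0,255],
    [0,0,0,0,0,0,255],
  ],
)

```text
clock: 20.65
position: [475.0, 124.4, 312.2]
eef_rot: [[0.0, 1.0, -0.001], [0.849, 0.0, 0.528], [0.528, -0.001, -0.849]]
force: [0.4, 0.2, -1.4]
finger_gap: 56.1
finger_force: 30.0
```

```bash
python3 st.py 1,6.7,17 0,6,16
```

```text
20.65 [ 0.4202  0.2409 -1.4133] [-0.7486 -0.1185 -0.0434]
{'th': np.float64(2.745053003191227), 'lip': array([-0.0064,  6.9344, 17.0647]), 'yaw': np.float64(90.02386502014507), 'roll': np.float64(0.0007692844339584191)}
n 6 row [-0.98 -0.02  0.41] [-0.0001  0.0051 -0.    ] total [-5.8 -0.1  2.5] [-0.001  0.03  -0.   ]
n 6 row [-0.73 -0.    0.32] [0.     0.0029 0.    ] total [-4.3 -0.   1.9] [0.    0.017 0.   ]
```

Emit:
step_arm(
  deltas=[
    [-0.98,0,0.41,0,0.0051,0,255],
    [-0.98,0,0.41,0,0.0051,0,255],
    [-0.98,0,0.41,0,0.0051,0,255],
    [-0.98,0,0.41,0,0.0051,0,255],
    [-0.98,0,0.41,0,0.0051,0,255],
    [-0.98,0,0.41,0,0.0051,0,255],
    [0,0,0,0,0,0,255],
  ],
)

```text
clock: 21.35
position: [475.0, 120.6, 306.9]
eef_rot: [[0.0, 1.0, -0.001], [0.833, 0.0, 0.554], [0.554, -0.001, -0.833]]
force: [-0.3, 0.4, -1.4]
finger_gap: 55.6
finger_force: 30.0
```

Emit:
step_arm(
  deltas=[
    [-0.73,0,0.32,0,0.0029,0,255],
    [-0.73,0,0.32,0,0.0029,0,255],
    [-0.73,0,0.32,0,0.0029,0,255],
    [0,0,0,0,0,0,255],
  ],
)

```text
clock: 21.75
position: [475.0, 119.4, 305.2]
eef_rot: [[-0.0, 1.0, -0.0], [0.828, 0.0, 0.561], [0.561, -0.0, -0.828]]
force: [-0.7, -2.5, 2.0]
finger_gap: 55.8
finger_force: 30.0
```

```bash
python3 st.py 0,6,16 0,5.5,15
```

```text
21.75 [-0.6694 -2.5084  1.9529] [-0.6334  0.0714  0.2222]
{'th': np.float64(0.4891673618839685), 'lip': array([ 0.0455,  6.2947, 16.7586]), 'yaw': np.float64(90.02734293957204), 'roll': np.float64(0.0004864846300699395)}
n 6 row [-0.37 -0.03  0.2 ] [-0.0001  0.0014  0.    ] total [-2.2 -0.2  1.2] [-0.001  0.009  0.   ]
n 6 row [-0.16 -0.    0.09] [0. 0. 0.] total [-1.  -0.   0.5] [0. 0. 0.]
```

Light contact in both y and z, so the bin is on its seat. I'll settle it a touch more, ease the grip, then look before letting go.

Emit:
step_arm(
  deltas=[
    [-0.4,0,0.2,0,0.002,0,255],
    [-0.4,0,0.2,0,0.003,0,255],
    [0,0,0,0,0,0,255],
    [0,0,0,0,0,0,255],
  ],
  newtons=30,
)

```text
clock: 22.15
position: [475.1, 118.7, 304.4]
eef_rot: [[0.0, 1.0, -0.0], [0.825, 0.0, 0.565], [0.565, -0.0, -0.825]]
force: [-1.8, -4.6, 4.7]
finger_gap: 56.0
finger_force: 30.0
```

Emit:
step_arm(
  deltas=[
    [0,0,0,0,0,0,255],
    [0,0,0,0,0,0,255],
    [0,0,0,0,0,0,255],
  ],
  newtons=4,
)

```text
clock: 22.45
position: [475.0, 118.7, 304.2]
eef_rot: [[0.0, 1.0, -0.001], [0.826, -0.0, 0.564], [0.564, -0.001, -0.826]]
force: [-1.5, -4.9, 4.6]
finger_gap: 55.7
finger_force: 4.0
```

```bash
python3 - <<'E'
from h import *
s=bot.observe();print(s['clock'],s['force'],s['finger_force']);print(binnow())
im=eyes.read_camera('wrist');t=eyes.read_camera('top')
for c in ('wrist','top'):
  for n in ['bin','bin_tongue','bin_grip','tag_mark']:
    r=eyes.pinpoint(n,c); print(c,n,[(np.round(d['location'],1),round(d['score'],2)) for d in r[:2]])
cv2.imwrite('pics/w4.png',im[:,:,::-1])
E
```

```text
22.45 [-1.5288 -4.9369  4.6015] 4.0010253712534904
{'th': np.float64(0.2522315944495023), 'lip': array([ 0.0786,  5.9853, 16.4679]), 'yaw': np.float64(90.00923163144239), 'roll': np.float64(0.0007690479493178297)}
wrist bin []
wrist bin_tongue [(array([472.1, 282.4, 183.3]), 0.93)]
wrist bin_grip [(array([474.8, 210. , 165. ]), 0.78)]
wrist tag_mark []
top bin [(array([474.6, 220.8, 126.8]), 0.69), (array([ 703.5, -301.4,    1.6]), 0.26)]
top bin_tongue [(array([475.5, 283.5, 182.9]), 0.7)]
top bin_grip [(array([474.4, 213.7, 167.6]), 0.77)]
top tag_mark [(array([474.7, 292.6, 248.8]), 0.52), (array([471.6, 280.4, 182.9]), 0.4)]
```

View pics/w4.png

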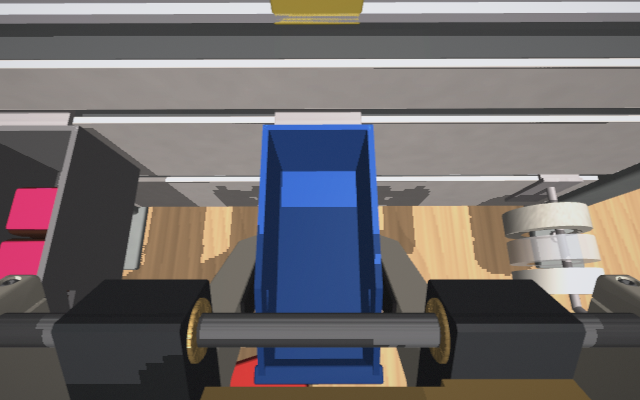

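The tongue is in the groove and the bin (cols 262-374) is centred under the tag (272-362). I'll open slowly and back off along the fingers.

Emit:
step_arm(
  deltas=[
    [0,0,0,0,0,0,90],
    [0,0,0,0,0,0,70],
    [0,0,0,0,0,0,40],
    [0,0,0,0,0,0,0],
    [0,0,0,0,0,0,0],
    [0,0,0,0,0,0,0],
    [0,0,0,0,0,0,0],
  ],
)

```text
clock: 23.65
position: [475.0, 119.1, 304.3]
eef_rot: [[0.0, 1.0, -0.001], [0.825, 0.0, 0.565], [0.565, -0.0, -0.825]]
force: [0.2, -0.6, 0.2]
finger_gap: 93.1
finger_force: 0.0
```

Emit:
step_arm(
  deltas=[
    [0,0,-5,0,0,0,0],
    [0,0,-15,0,0,0,0],
    [0,0,-20,0,0,0,0],
    [0,0,-25,0,0,0,0],
    [0,0,-25,0,0,0,0],
    [0,0,-25,0,0,0,0],
    [0,0,-15,0,0,0,0],
    [0,0,0,0,0,0,0],
    [0,0,0,0,0,0,0],
  ],
)

```text
clock: 24.55
position: [474.8, 45.6, 411.4]
eef_rot: [[0.0, 1.0, -0.001], [0.825, 0.0, 0.565], [0.565, -0.001, -0.825]]
force: [-0.3, -0.1, -0.1]
finger_gap: 93.2
finger_force: 0.0
```

```bash
python3 - <<'E'
from h import *
s=bot.observe();print(s['clock'],s['position'],s['force'],s['finger_gap'])
im=eyes.read_camera('wrist');eyes.read_camera('top');eyes.read_camera('scene')
for c in ('wrist','top','scene'):
  for n in ['bin','bin_tongue','bin_lip','bin_grip','tag_mark']:
    r=eyes.pinpoint(n,c); print(c,n,[(np.round(d['location'],1),round(d['score'],2)) for d in r[:2]])
B=pose(binR(0),[475,222.5,126]) 
P=np.array([[60,28,60],[60,-28,60],[57,25,60],[57,-25,60],[57,25,3],[57,-25,3],[-60,28,38],[-60,-28,38]],float)
print(np.c_[P,proj('wrist',(B[:3,:3]@P.T).T+B[:3,3]).round(1)])
cv2.imwrite('pics/w5.png',im[:,:,::-1])
E
```

```text
24.55 [474.8095  45.5637 411.3793] [-0.2878 -0.0915 -0.0831] 93.17826116346912
wrist bin [(array([475.8, 223.1, 125.2]), 0.91)]
wrist bin_tongue [(array([470.9, 282.1, 182.1]), 0.68)]
wrist bin_lip [(array([478. , 288.4, 199.8]), 0.96)]
wrist bin_grip [(array([474.7, 212.4, 165.3]), 0.8)]
wrist tag_mark [(array([473.1, 296.6, 251.8]), 0.71)]
top bin [(array([475.8, 221.6, 126.4]), 0.63)]
top bin_tongue [(array([476.6, 281.2, 183.7]), 0.97)]
top bin_lip [(array([472.7, 288.9, 199.6]), 0.81)]
top bin_grip [(array([472. , 215.7, 166.8]), 0.88), (array([427.5, 116.7,   2.3]), 0.3)]
top tag_mark [(array([474.8, 295.2, 249.4]), 0.54)]
scene bin [(array([474.8, 224.6, 126.9]), 0.72)]
scene bin_tongue [(array([732.3,  55.8,   3.5]), 0.55)]
scene bin_lip []
scene bin_grip [(array([473.6, 210.4, 166.1]), 0.75)]
scene tag_mark [(array([ 469.8, -275.6,    1.6]), 0.69), (array([472.2, 295.5, 249.4]), 0.41)]
[[ 60.   28.   60.  284.7 109.5]
 [ 60.  -28.   60.  348.3 109.5]
 [ 57.   25.   60.  288.  112.5]
 [ 57.  -25.   60.  344.9 112.5]
 [ 57.   25.    3.  292.8 141.8]
 [ 57.  -25.    3.  340.7 141.8]
 [-60.   28.   38.  282.9 249.7]
 [-60.  -28.   38.  349.8 249.7]]
```

View pics/w5.png

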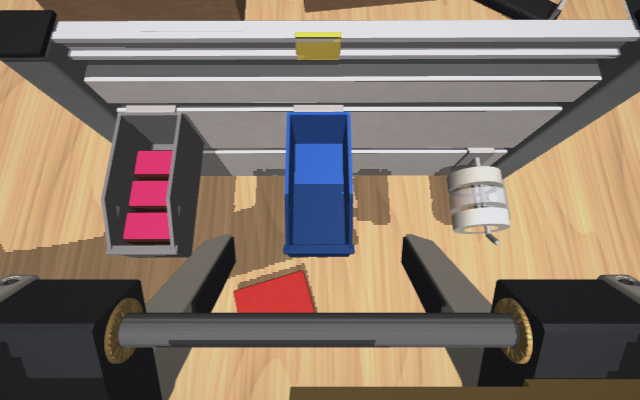

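The blue bin hangs level and square like its grey neighbour. It is centred (col ~319) below the tag (~318), and the gripper is clear.

```bash
python3 -c "
from bench import workorder
print(workorder.sign_off())"
```

```text
the job is handed in; nothing more can be done
None
```

The blue bin is hanging level in the upper groove, centred below the yellow tag and let go, and the job was handed in after about 25 s of robot time; sign-off gave no verdict.

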